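# Present the glaze test tile, number end up

## Robot

A 7-joint arm with a two-finger parallel gripper is mounted at the origin on the work surface. World frame = base frame: x ahead of the robot, y to its left, z up, the work surface at z = 0. Lengths are in m, angles in rad, forces in N, time in s.
With the tool pointing down it reaches from about 0.425 to 0.95 m from the base axis. Payload 4.7 kg.
Tool frame: the origin (TCP) lies on the centre line of the jaws, within the pads' length; the fingertips stand 17 mm ahead of it and the grasp point (between the pads) lies 2 mm behind it; z points along the fingers, y is the direction in which the jaws open and shut (so a half turn about z gives the same grasp; the last joint's range is limited). The gripper opens to 85 mm and grips with 20 to 120 N. Pads are 22 mm wide; open, the fingers measure 114 mm over their backs; the gripper's body (76 mm by 85 mm) begins 54 mm behind the grasp point. The pads swing forward as they close: fully open they stand 13 mm farther back than shut.
Start: joints at [-1.196, 0.469, -0.049, 1.532, 0.024, 1.141, -0.082], TCP at [0.265, 0.621, 0.248] pointing down, gripper open.
Joint ranges: [-2.59, 2.59], [-0.33, 1.99], [-1.39, 1.29], [0.1, 2.45], [-1.04, 4.18], [0.21, 1.99], [-2.66, 2.66]. Speed limits (rad/s): [2.57, 2.57, 3.14, 3.14, 3.14, 3.14, 3.14].

## Interface

Orientations are given as a unit quaternion [w, x, y, z].
In Python, from bench import manip gives the robot as it stands.
- The arm moves only by the tool send_rows, never from a script. Its argument "motion" is a list of rows, each an object with "turn": the turn, a rotation vector about the tool's x, y, z in degrees, a list of three; "xyz": the shift along the tool's x, y, z in m, a list of three; "hand": the closure, from 0 (fully open) to 1 (shut). A call has exactly 5 rows; each row shifts and turns the commanded pose from where the row before left it, along the tool's axes as they then stand; what a row does not reach is not made up. A row lasts 1/8 s, in which the tool goes at most 62.5 mm and 10.7 degrees, less where a joint would pass 70% of its speed; a pose out of reach is approached as far as the arm can. A call is refused whole if a number of a shift passes 0.0625 or a number of a turn 10.7, either way. A call with a gripper value outside its range is refused whole. The fingers move at their own pace and stop on an object; "squeeze" is the grip in N (left out, the last holds). Time passes only in rows, so rows that do not move let the fingers close, or fill a call up. It gives the time, the measured TCP pose, the force and the opening at its end, in the units of the state.
- manip.sense(): the state, without advancing time (a new reading comes with each control period).
- manip.capture(name): name is "side" or "top"; returns the picture (420x560x3 uint8, red, green, blue); there is no depth.
- manip.calibration(name): a dict with "vertical_fov" (degrees; the focal length in pixels is half the picture's height over the tangent of half this angle, whatever the lens; pixels are square), "cx", "cy" (the principal point, pixels), "k1" (the pictures are not rectified: a ray, as slopes to the right and down, at radius r is drawn at 1 + k1 r^2 times it, then the intrinsics apply), "R" (3x3) and "t" (3): a world point X has camera coordinates R X + t. Camera axes: x right, y down, z forward; pixel columns grow to the right and rows downward; lengths in m; the calibration is good to about 2 mm. A picture is of the moment at which its call begins. calibration takes no time and is no camera call.
- manip.hand_in(): hands the job in, once; it reports no verdict.
Trained networks look in the newest picture that a camera, given by its name, has taken for a name from the list of things; names that differ only in an ending like _2 or _b are one class to them, and where a whole thing is asked for, a point or a joint stands for the part that bears it (a point fixed in the world has none). Each returns a list of dicts, best first, with "p" (0 to 1); they miss things now and then, are a little off and sometimes report something else, mostly with a low value. They report only what shows in the picture. A call takes as long as a camera call. They do not tell look-alikes from the thing itself.
- manip.regions_of(name, camera): "pixels" (420x560 bool, what is visible of it) and "at" ([column, row] in pixels, amid what is visible of it).
The state is a dict: "t": time; "qpos": joint angles; "qd": joint speeds; "tau": joint torques, N m; "position": TCP position; "eef_rot": TCP orientation; "ft_force": force on the tool from outside, world axes, zero at the start; "torque": the same for the moment, N m; "opening": finger opening in m.
Only numpy, scipy, OpenCV 4.12 (cv2) and the standard library are available. Lean on these libraries where they do the work, as an engineer would, in place of code of your own. Each camera call takes 0.05 s, during which the arm holds its last target.

## Task

Pull the upper drawer of the flat wooden sample cabinet out to its stop and leave it open. Take the blue-glazed test tile out of it and find its number end, the one with a small square notch cut out of a corner; hold the tile about 10 cm above the middle of the lit reading pad, glazed face up, sloping at about 30 degrees so that the notched end is the higher one (it may point any way), and finish like that, still holding it in the gripper. Leave the brown tile lying in the drawer, the lower drawer shut, and do not disturb the other things on the bench.

Things in the scene. Friction and masses are not known exactly. Their poses are not given: they have to be found in the camera images.
- rack_drawer0 (a joint): upper drawer of the sample cabinet: pull-out distance in m, 0 shut, 0.1736 at its stop; slides towards the cabinet's front with about 1 N of friction and stays where it is left; starts shut or up to 13 mm open
- rack_drawer0_handle (a point): middle of the upper drawer's handle, a horizontal steel bar along y, 120 mm long, 11 mm thick, about 91 mm above the bench, its axis 35 mm in front of the drawer's front. Axes as the cabinet's: x points into the cabinet (the drawer pulls out along -x), z up. The drawer front's top edge is 22 mm above the bar's axis, the cabinet's top 33 mm
- rack_drawer1 (a joint): lower drawer of the same cabinet, with the same handle 50 mm below the other; 0 shut; it must stay shut
- blue_tile_center (a point): centre of the tile to present: flat cream ceramic bar 100 x 36 x 9 mm, 75 g, blue glaze band over the middle 50 mm of its top, both ends bare. x points along it to the notched (number) end; a 13 x 13 mm square is cut from its +x, +y corner; z out of the glazed face. Lies in the upper drawer, glaze up, left or right half, turned any way, and rides with the drawer
- brown_tile_center (a point): centre of the other tile: same shape and size, brown glaze band, same axes; lies in the other half of the upper drawer, turned any way; it stays in the drawer
- pad_center (a point): middle of the upper face of the reading pad, a fixed grey square box 150 x 150 mm, 22 mm high, with a bright white lit panel on top; x, y along its sides, z up
- mould: loose white plaster mould with a clay-red disc on top, 96 mm across, 68 mm high; origin at the centre of its underside; leave alone
- bowl: loose white bowl, 110 mm across, 50 mm high; origin at the centre of its underside; leave alone
- cup: loose blue cup, 72 mm across, 75 mm high; origin at the centre of its underside; leave alone
- jar: loose amber jar with a white cap, 68 mm across, 85 mm high; origin at the centre of its underside; leave alone
- brush: loose brush lying flat; origin on its underside; leave alone
- weight: loose brass weight with a knob, 56 mm across, 50 mm high; origin at the centre of its underside; leave alone
- rack_front (a point): middle of the top front edge of the fixed wooden cabinet, 250 (x) x 360 (y) x 124 mm high, with two flat drawers; x points back into it, z up. Inside, the upper drawer is 205 mm (x) by 318 mm (y), its dark floor 72 mm above the bench, side walls 30 mm above the floor, front 15 mm thick, rising 41 mm above the floor; at the stop 167 mm of its inside stand clear of the cabinet
Mind the look-alikes: they are no part of the job. There is more than one size of the part that bears pad_center; the job needs the middle-sized.

How it is judged:
By the outcome, as a careful person would: the job done as asked, in the order asked, and still so for the second after the job is handed in, while the arm keeps its last pose, push and grip.
It also fails if it takes over 48 s, if anything falls off the work surface, if the arm or the gripper's body presses on something with over 40 N, if the wrist force passes 120 N, or if a joint passes its speed limit or range.

## Working session

There is one attempt and no reset: what is moved stays moved. The work goes in short steps, Python scripts to look and compute and a tool call to move; the robot and the scene stay as the last step left them, time stands still between calls to the robot, and variables do not carry over. Pictures are saved under pics/ and viewed, and the job is handed in when it is done.

Besides the shell and the picture viewer there is one more tool, called after ">>>" by a JSON object that holds its "op" and its "data", one argument or row to a line. send_rows: Moves the arm, as the interface text tells. Its arguments: {"type":"object","properties":{"motion":{"type":"array","items":{"type":"object","properties":{"turn":{"type":"array","items":{"type":"number"}},"xyz":{"type":"array","items":{"type":"number"}},"hand":{"type":"number"}}}},"squeeze":{"type":"number"}},"required":["motion"]}

```bash
ls; mkdir -p pics
python3 - <<'E'
from bench import manip
import cv2
s=manip.sense()
for k,v in s.items(): print(k,v)
for n in ("side","top"):
    im=manip.capture(n); cv2.imwrite(f"pics/{n}0.png",im[:,:,::-1]); print(n,manip.calibration(n))
E
```

```text
pics
t 0.0
qpos [-1.19590133  0.46946953 -0.04861231  1.53366937  0.0240514   1.14102924
 -0.08230535]
qd [ 1.55599530e-03  1.31976785e-04 -9.04074873e-04 -1.28292249e-04
 -7.21587201e-04  1.36131186e-03  4.48065325e-05]
tau [-1.05201168e-03 -5.10306072e+01 -4.68969229e-02 -2.37711114e+01
  1.07701615e-02  7.61560514e-03  6.68628928e-06]
position [0.26496674 0.62022199 0.2472529 ]
eef_rot [-1.89068048e-04  2.00518285e-01  9.79689453e-01 -9.78108598e-04]
ft_force [ 0.61521829  0.0056222  -0.96975364]
torque [ 0.00815996 -0.0739561   0.01198453]
opening 0.08563143528696708
side {'vertical_fov': 53.16710301204662, 'cx': 278.5374809626503, 'cy': 203.57159370883664, 'k1': -0.10773479073803326, 'R': array([[-0.99085286, -0.13476703,  0.00696186],
       [-0.08852207,  0.61017319, -0.78730713],
       [ 0.1018551 , -0.7807218 , -0.61652171]]), 't': array([0.54732546, 0.13987499, 1.44613734])}
top {'vertical_fov': 55.405701296135696, 'cx': 278.5556949367496, 'cy': 209.31696297770944, 'k1': -0.09405145589043357, 'R': array([[-0.01038077, -0.99992901,  0.00584873],
       [-0.99806588,  0.01000255, -0.06135506],
       [ 0.0612922 , -0.00647433, -0.99809887]]), 't': array([-0.04457161,  0.55911835,  1.19689132])}
```

View pics/top0.png

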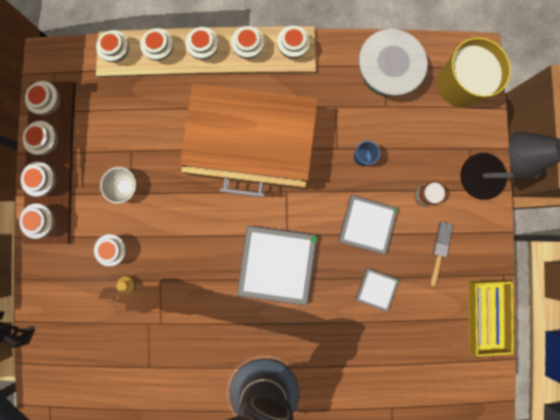

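View pics/side0.png

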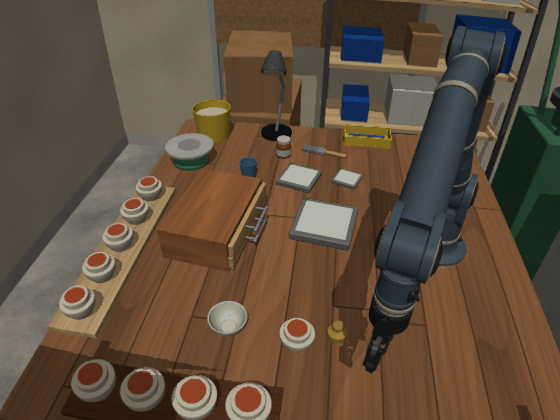

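The three pads are at top (278,265) large, (369,224) middle and (378,289) small. There is one cabinet, with its front edge running from (183,170) to (306,184) and its handles near (242,187). I'll crop in and measure.

```bash
cat > h.py <<'E'
import numpy as np,cv2
from bench import manip
from scipy.spatial.transform import Rotation as Rn
def cal(n):
    c=manip.calibration(n); f=210/np.tan(np.radians(c['vertical_fov']/2)); return c,f
def proj(n,X):
    c,f=cal(n); X=np.atleast_2d(X); p=X@c['R'].T+c['t']; u=p[:,:2]/p[:,2:]; r2=(u**2).sum(1,keepdims=True)
    return u*(1+c['k1']*r2)*f+[c['cx'],c['cy']]
def ray(n,px):
    c,f=cal(n); d=(np.array(px,float)-[c['cx'],c['cy']])/f; u=d.copy()
    for _ in range(30): u=d/(1+c['k1']*(u@u))
    return -c['R'].T@c['t'], c['R'].T@np.array([u[0],u[1],1])
def atz(n,px,z):
    o,d=ray(n,px); return o+d*(z-o[2])/d[2]
def tri(pt,ps):
    A=[];b=[]
    for n,p in (("top",pt),("side",ps)):
        o,d=ray(n,p); d=d/np.linalg.norm(d); P=np.eye(3)-np.outer(d,d); A.append(P);b.append(P@o)
    A=np.vstack(A);b=np.hstack(b); x=np.linalg.lstsq(A,b,rcond=None)[0]; return x,np.linalg.norm(A@x-b)
def pose():
    s=manip.sense(); q=s['eef_rot']; return s,np.array(s['position']),Rn.from_quat([q[1],q[2],q[3],q[0]])
def crop(im,x0,y0,x1,y1,k,name):
    c=cv2.resize(im[y0:y1,x0:x1],None,fx=k,fy=k,interpolation=cv2.INTER_CUBIC); cv2.imwrite("pics/"+name,c[:,:,::-1])
E
python3 - <<'E'
from h import *
for n in("top","side"):
  im=cv2.imread(f"pics/{n}0.png")[:,:,::-1]
  if n=="top": crop(im,170,70,410,260,3,"ctop.png")
  else: crop(im,150,150,370,280,3.5,"cside.png")
for nm in ("rack_drawer0_handle","rack_drawer0","pad_center","rack_front"):
  for n in("top","side"):
    for r in manip.regions_of(nm,n): print(nm,n,r['p'],r['at'],r['pixels'].sum())
E
```

```text
rack_drawer0_handle top 0.57 [247.9, 178.1] 1199
rack_drawer0_handle side 0.78 [249.6, 220.8] 970
rack_drawer0 top 0.76 [240.3, 182.3] 1355
rack_drawer0 side 0.79 [249.5, 218.7] 1059
rack_drawer0 side 0.79 [247.7, 237.2] 421
pad_center top 0.97 [278.3, 265.4] 5077
pad_center top 0.6 [365.7, 225.2] 2443
pad_center top 0.6 [380.2, 288.8] 1218
pad_center side 0.81 [326.6, 227.4] 2580
pad_center side 0.63 [298.4, 179.3] 885
pad_center side 0.56 [348.2, 179.6] 432
pad_center side 0.46 [252.5, 234.4] 502
rack_front top 0.77 [247.5, 138.0] 11804
rack_front top 0.44 [127.4, 286.9] 273
rack_front side 0.58 [211.8, 215.7] 7783
```

View pics/ctop.png

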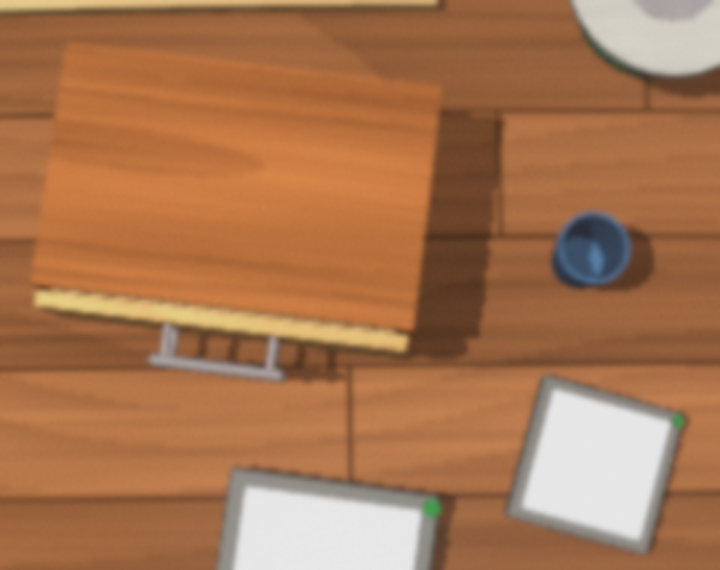

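View pics/cside.png

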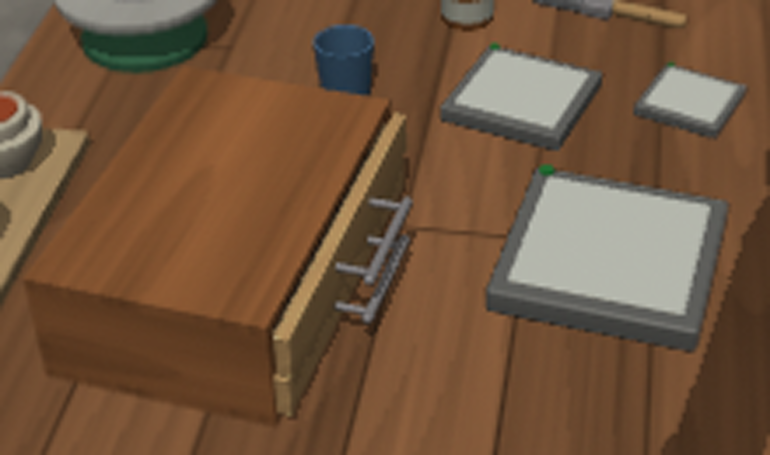

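Run:
```python
from h import *
T=lambda p:(170+p[0]/3,70+p[1]/3); S=lambda p:(150+p[0]/3.5,150+p[1]/3.5)
a=atz("top",T((152,359)),.091);b=atz("top",T((282,376)),.091)
print("handle",a,b,(a+b)/2,np.linalg.norm(a-b))
a2=atz("side",S((408,203)),.091);b2=atz("side",S((371,277)),.091);print(a2,b2,(a2+b2)/2)
d=a-b;print("yaw normal",np.degrees(np.arctan2(-d[0],d[1])))
c=[atz("top",T(p),.124) for p in((35,288),(412,330),(68,43),(441,88))]
print(np.array(c).round(4),np.linalg.norm(c[0]-c[1]),np.linalg.norm(c[0]-c[2]))
e=c[0]-c[1];print("yaw",np.degrees(np.arctan2(-e[0],e[1])),np.linalg.norm(c[1]-c[3]))
p=[atz("top",T(q),.022) for q in((546,377),(687,412),(648,552),(510,515))]
print("pad",np.mean(p,0),[np.linalg.norm(p[i]-p[i-1]) for i in range(4)])
p=[atz("side",S(q),.022) for q in((495,45),(602,72),(558,137),(442,108))]
print("padS",np.mean(p,0))
```

```text
handle [0.61214826 0.11539818 0.091     ] [ 0.59455698 -0.00861907  0.091     ] [0.60335262 0.05338956 0.091     ] 0.12525866040852218
[ 5.94833889e-01 -4.28765127e-04  9.10000000e-02] [0.61159756 0.11321091 0.091     ] [0.60321572 0.05639107 0.091     ]
yaw normal -8.073288110286484
[[ 0.6764  0.2206  0.124 ]
 [ 0.6331 -0.1306  0.124 ]
 [ 0.9126  0.1923  0.124 ]
 [ 0.8641 -0.1621  0.124 ]] 0.35387885946449416 0.2379056276804119
yaw -7.032222359100162 0.23311260435426193
pad [ 0.50909591 -0.32554572  0.022     ] [np.float64(0.14460907265773834), np.float64(0.14894034998199857), np.float64(0.14804329374967592), np.float64(0.14526005697468672)]
padS [ 0.50702051 -0.31719293  0.022     ]
```

Candidates:
- Reading pads: (278,265) is about 0.20 m, (369,224) is 0.147 m and (378,289) is about 0.10 m. The middle-sized one is (369,224), and the crop confirms it.
- Handles: the upper bar's ends are at top (221,190) and (264,195). The lower bar shows just beneath it in the side view.

Next I'll move to a point above the handle.

```bash
cat >> h.py <<'E'
from scipy.linalg import logm,expm
def Rdown(ydir_deg,tilt=0):
    # tool z down, tool y at azimuth ydir
    a=np.radians(ydir_deg); y=np.array([np.cos(a),np.sin(a),0]); z=np.array([0,0,-1.]); x=np.cross(y,z)
    return Rn.from_matrix(np.c_[x,y,z])
def H(p,R):
    T=np.eye(4);T[:3,:3]=R.as_matrix();T[:3,3]=p;return T
def rows(p1,R1,n,p0=None,R0=None):
    s,p,R=pose()
    if p0 is None:p0=p
    if R0 is None:R0=R
    D=np.linalg.inv(H(p0,R0))@H(p1,R1)
    T=expm(np.real(logm(D))/n)
    print(n,"rows xyz",(T[:3,3]).round(4),"turn",np.degrees(Rn.from_matrix(T[:3,:3]).as_rotvec()).round(2),"at",p.round(4),"open",round(s['opening'],4))
E
python3 - <<'E'
from h import *
rows(np.array([.603,.055,.2]),Rdown(-7.3),15)
E
```

```text
15 rows xyz [-0.0471 -0.0012  0.0032] turn [-0.   -0.    4.94] at [0.2652 0.6207 0.2483] open 0.0855
```

>>> {"op": "send_rows", "data": {
  "motion": [
    {"xyz": [-0.047, -0.001, 0.003], "turn": [0, 0, 4.94], "hand": 0.7},
    {"xyz": [-0.047, -0.001, 0.003], "turn": [0, 0, 4.94], "hand": 0.7},
    {"xyz": [-0.047, -0.001, 0.003], "turn": [0, 0, 4.94], "hand": 0.7},
    {"xyz": [-0.047, -0.001, 0.003], "turn": [0, 0, 4.94], "hand": 0.7},
    {"xyz": [-0.047, -0.001, 0.003], "turn": [0, 0, 4.94], "hand": 0.7}
  ]
}}

```text
t: 1.12
position: [0.4593, 0.4886, 0.2333]
eef_rot: [0.0, 0.407, 0.914, 0.0]
ft_force: [0.3, 0.4, 0.0]
opening: 0.0255
```

>>> {"op": "send_rows", "data": {
  "motion": [
    {"xyz": [-0.047, -0.001, 0.003], "turn": [0, 0, 4.94], "hand": 0.7},
    {"xyz": [-0.047, -0.001, 0.003], "turn": [0, 0, 4.94], "hand": 0.7},
    {"xyz": [-0.047, -0.001, 0.003], "turn": [0, 0, 4.94], "hand": 0.7},
    {"xyz": [-0.047, -0.001, 0.003], "turn": [0, 0, 4.94], "hand": 0.7},
    {"xyz": [-0.047, -0.001, 0.003], "turn": [0, 0, 4.94], "hand": 0.7}
  ]
}}

```text
t: 1.75
position: [0.5792, 0.2883, 0.2183]
eef_rot: [0.0, 0.593, 0.805, 0.0]
ft_force: [0.8, 0.1, -0.3]
opening: 0.0253
```

>>> {"op": "send_rows", "data": {
  "motion": [
    {"xyz": [-0.047, -0.001, 0.003], "turn": [0, 0, 4.94], "hand": 0.7},
    {"xyz": [-0.047, -0.001, 0.003], "turn": [0, 0, 4.94], "hand": 0.7},
    {"xyz": [-0.047, -0.001, 0.003], "turn": [0, 0, 4.94], "hand": 0.7},
    {"xyz": [-0.047, -0.001, 0.003], "turn": [0, 0, 4.94], "hand": 0.7},
    {"xyz": [-0.047, -0.001, 0.003], "turn": [0, 0, 4.94], "hand": 0.7}
  ]
}}

```text
t: 2.38
position: [0.6045, 0.0563, 0.2034]
eef_rot: [0.0, 0.751, 0.66, 0.0]
ft_force: [0.3, -0.7, -0.2]
opening: 0.0258
```

Run:
```python
from h import *
s,p,R=pose(); print(s['t'],R.as_matrix().round(3),s['ft_force'])
im=manip.capture("side");crop(im,150,100,370,265,3.5,"s1.png")
rows(np.array([.603,.055,.092]),Rdown(-7.3),5)
```

```text
2.375 [[ 0.129  0.992  0.001]
 [ 0.992 -0.129  0.   ]
 [ 0.     0.001 -1.   ]] [ 0.30279535 -0.68256473 -0.18474986]
5 rows xyz [ 0.0016 -0.0003  0.0223] turn [ 0.    0.06 -0.15] at [0.6035 0.0473 0.2033] open 0.0254
```

View pics/s1.png

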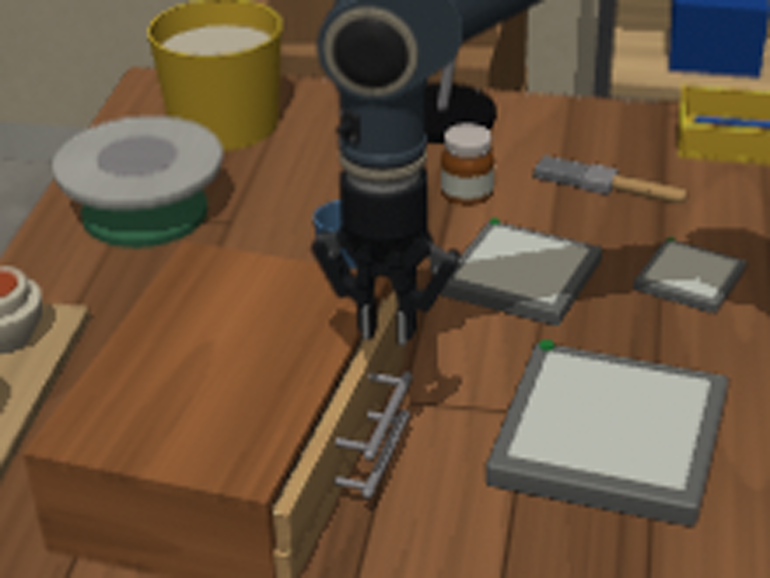

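The gripper stands above the handle with its fingers ahead of the drawer front. Now I'll descend to straddle the bar.

>>> {"op": "send_rows", "data": {
  "motion": [
    {"xyz": [0.004, 0, 0.02], "turn": [0, 0, 0], "hand": 0.7},
    {"xyz": [0.004, 0, 0.02], "turn": [0, 0, 0], "hand": 0.7},
    {"xyz": [0, 0, 0.02], "turn": [0, 0, 0], "hand": 0.7},
    {"xyz": [0, 0, 0.01], "turn": [0, 0, 0], "hand": 0.7},
    {"xyz": [0, 0, 0.005], "turn": [0, 0, 0], "hand": 0.7}
  ]
}}

```text
t: 3.05
position: [0.6054, 0.0658, 0.128]
eef_rot: [-0.0, 0.75, 0.661, -0.0]
ft_force: [0.2, 0.1, 0.1]
opening: 0.0257
```

Run:
```python
from h import *
im=manip.capture("side");crop(im,200,150,320,265,6,"s2.png")
im=manip.capture("top");crop(im,170,130,330,240,4.5,"t2.png")
s,p,R=pose();print(p,s['ft_force'])
```

```text
[0.60539823 0.06572956 0.12827079] [-0.03475449 -0.14968941 -0.32566004]
```

View pics/s2.png

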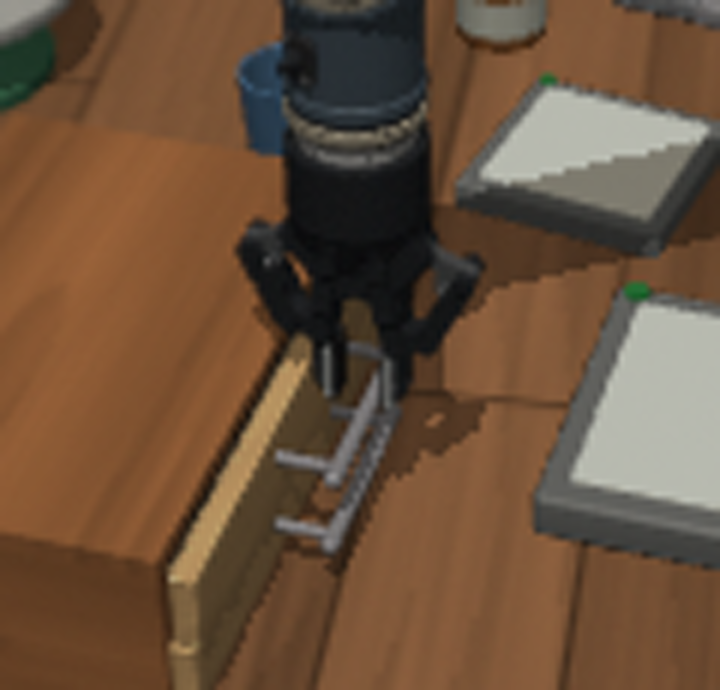

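View pics/t2.png

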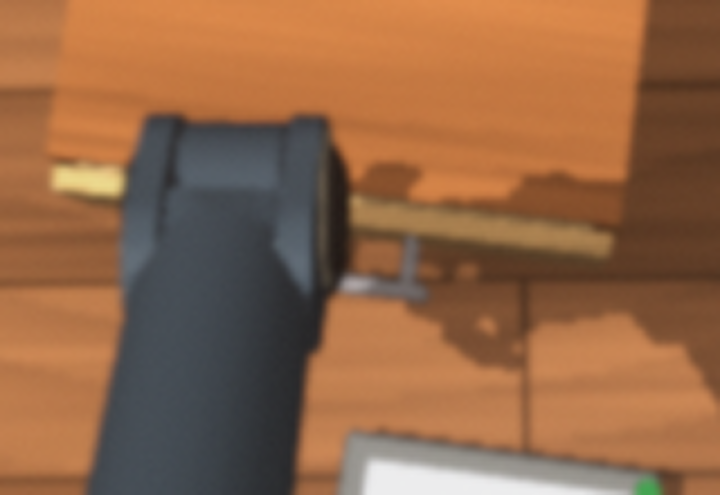

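The bar lies between the two finger tips: side crop tips at (330,385) and (395,400), bar from (330,475) to (385,360). I'll go on down and close.

>>> {"op": "send_rows", "data": {
  "motion": [
    {"xyz": [-0.003, -0.001, 0.012], "turn": [0, 0, 0], "hand": 0.7},
    {"xyz": [-0.003, 0, 0.012], "turn": [0, 0, 0], "hand": 0.7},
    {"xyz": [0, 0, 0.011], "turn": [0, 0, 0], "hand": 0.7},
    {"xyz": [0, 0, 0], "turn": [0, 0, 0], "hand": 0.7},
    {"xyz": [0, 0, 0], "turn": [0, 0, 0], "hand": 0.7}
  ]
}}

```text
t: 3.78
position: [0.6038, 0.06, 0.0933]
eef_rot: [0.0, 0.75, 0.661, 0.0]
ft_force: [0.1, -0.3, 0.1]
opening: 0.0256
```

>>> {"op": "send_rows", "data": {
  "motion": [
    {"xyz": [0, 0, 0], "turn": [0, 0, 0], "hand": 0.85},
    {"xyz": [0, 0, 0], "turn": [0, 0, 0], "hand": 1},
    {"xyz": [0, 0, 0], "turn": [0, 0, 0], "hand": 1},
    {"xyz": [0, 0, 0], "turn": [0, 0, 0], "hand": 1},
    {"xyz": [0, 0, 0], "turn": [0, 0, 0], "hand": 1}
  ],
  "squeeze": 40
}}

```text
t: 4.4
position: [0.6042, 0.06, 0.0939]
eef_rot: [0.0, 0.75, 0.661, 0.001]
ft_force: [0.5, 0.3, 5.8]
opening: 0.0091
```

Bar gripped. Now pull.

>>> {"op": "send_rows", "data": {
  "motion": [
    {"xyz": [0, -0.015, 0], "turn": [0, 0, 0], "hand": 1},
    {"xyz": [0, -0.02, 0], "turn": [0, 0, 0], "hand": 1},
    {"xyz": [0, -0.02, 0], "turn": [0, 0, 0], "hand": 1},
    {"xyz": [0, -0.02, 0], "turn": [0, 0, 0], "hand": 1},
    {"xyz": [0, -0.02, 0], "turn": [0, 0, 0], "hand": 1}
  ]
}}

```text
t: 5.03
position: [0.5089, 0.0728, 0.0939]
eef_rot: [0.0, 0.75, 0.661, 0.001]
ft_force: [1.8, 2.0, 6.5]
opening: 0.0092
```

>>> {"op": "send_rows", "data": {
  "motion": [
    {"xyz": [0, -0.018, 0], "turn": [0, 0, 0], "hand": 1},
    {"xyz": [0, -0.015, 0], "turn": [0, 0, 0], "hand": 1},
    {"xyz": [0, -0.012, 0], "turn": [0, 0, 0], "hand": 1},
    {"xyz": [0, -0.01, 0], "turn": [0, 0, 0], "hand": 1},
    {"xyz": [0, -0.005, 0], "turn": [0, 0, 0], "hand": 1}
  ]
}}

```text
t: 5.65
position: [0.4494, 0.0808, 0.0939]
eef_rot: [-0.0, 0.75, 0.661, 0.001]
ft_force: [1.3, 3.5, 4.9]
opening: 0.0093
```

>>> {"op": "send_rows", "data": {
  "motion": [
    {"xyz": [0, -0.003, 0], "turn": [0, 0, 0], "hand": 1},
    {"xyz": [0, -0.003, 0], "turn": [0, 0, 0], "hand": 1},
    {"xyz": [0, -0.002, 0], "turn": [0, 0, 0], "hand": 1},
    {"xyz": [0, -0.002, 0], "turn": [0, 0, 0], "hand": 1},
    {"xyz": [0, 0, 0], "turn": [0, 0, 0], "hand": 1}
  ]
}}

```text
t: 6.28
position: [0.4397, 0.0821, 0.0938]
eef_rot: [-0.0, 0.75, 0.661, 0.001]
ft_force: [1.3, 3.8, 7.4]
opening: 0.009
```

>>> {"op": "send_rows", "data": {
  "motion": [
    {"xyz": [0, -0.002, 0], "turn": [0, 0, 0], "hand": 1},
    {"xyz": [0, -0.002, 0], "turn": [0, 0, 0], "hand": 1},
    {"xyz": [0, -0.002, 0], "turn": [0, 0, 0], "hand": 1},
    {"xyz": [0, 0, 0], "turn": [0, 0, 0], "hand": 1},
    {"xyz": [0, 0, 0], "turn": [0, 0, 0], "hand": 1}
  ]
}}

```text
t: 6.9
position: [0.4381, 0.0823, 0.094]
eef_rot: [0.003, 0.75, 0.661, 0.004]
ft_force: [10.7, 1.3, -6.0]
opening: 0.0094
```

The pull force rose to about 11 N and motion stopped, so the drawer is at its stop. Release and lift.

>>> {"op": "send_rows", "data": {
  "motion": [
    {"xyz": [0, 0, 0], "turn": [0, 0, 0], "hand": 0.7},
    {"xyz": [0, 0.003, 0], "turn": [0, 0, 0], "hand": 0.7},
    {"xyz": [0, 0, 0], "turn": [0, 0, 0], "hand": 0.7},
    {"xyz": [0, 0, -0.02], "turn": [0, 0, 0], "hand": 0.7},
    {"xyz": [0, 0, -0.03], "turn": [0, 0, 0], "hand": 0.7}
  ]
}}

```text
t: 7.52
position: [0.4355, 0.0806, 0.1429]
eef_rot: [-0.001, 0.75, 0.661, -0.002]
ft_force: [0.1, 0.8, -0.1]
opening: 0.0254
```

>>> {"op": "send_rows", "data": {
  "motion": [
    {"xyz": [0, 0, -0.06], "turn": [0, 0, 0], "hand": 0.5},
    {"xyz": [-0.06, 0, -0.06], "turn": [0, 0, 5], "hand": 0.2},
    {"xyz": [-0.06, 0, 0], "turn": [0, 0, 8], "hand": 0.2},
    {"xyz": [-0.06, 0, 0], "turn": [0, 0, 8], "hand": 0.2},
    {"xyz": [-0.06, 0, 0], "turn": [0, 0, 8], "hand": 0.2}
  ]
}}

```text
t: 8.15
position: [0.3683, -0.1324, 0.2474]
eef_rot: [-0.0, 0.893, 0.45, 0.0]
ft_force: [0.9, -0.9, -0.6]
opening: 0.0681
```

Run:
```python
from h import *
im=manip.capture("side");cv2.imwrite("pics/s3f.png",im[:,:,::-1]);crop(im,170,150,330,280,4.5,"s3.png")
im=manip.capture("top");cv2.imwrite("pics/t3f.png",im[:,:,::-1]);crop(im,170,80,330,260,3.3,"t3.png")
for nm in ("blue_tile_center","brown_tile_center"):
  for n in("top","side"):
    for r in manip.regions_of(nm,n): print(nm,n,r['p'],r['at'],r['pixels'].sum())
s,p,R=pose();print(p,s['ft_force'])
```

```text
blue_tile_center top 0.75 [271.8, 208.7] 409
blue_tile_center top 0.6 [237.5, 211.8] 7362
blue_tile_center side 0.53 [276.6, 207.3] 205
brown_tile_center top 0.78 [215.3, 203.0] 422
brown_tile_center side 0.77 [263.7, 239.0] 277
[ 0.36973596 -0.12960695  0.24732404] [ 0.27435474  0.96821354 -0.83571128]
```

View pics/s3.png

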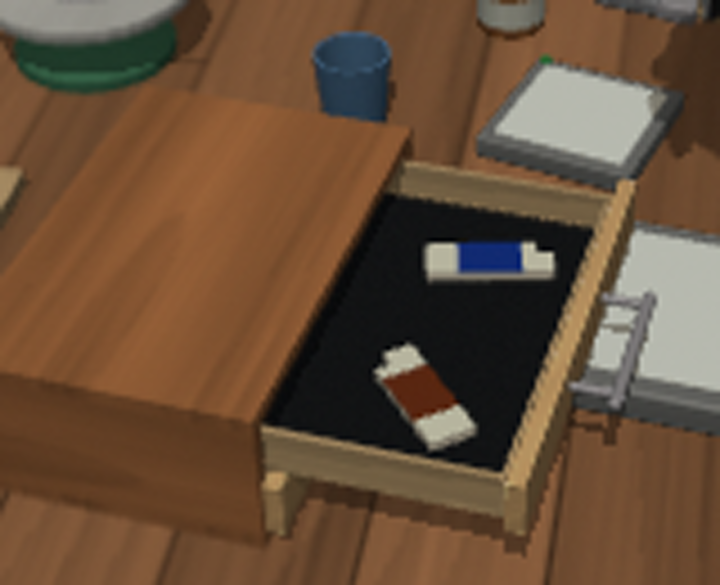

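View pics/t3.png

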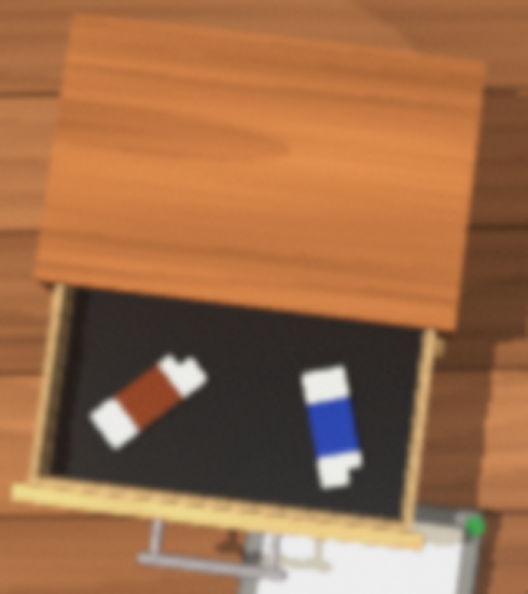

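The drawer is fully out. The blue tile is at top crop (332,428), with its notch at the lower-right corner (352,478), so the number end faces the drawer front. In the side view the notch is at (540,245), which agrees. Now I'll measure it.

Run:
```python
from h import *
for n,f in(("top","t3f"),("side","s3f")):
    im=cv2.imread(f"pics/{f}.png").astype(int); b,g,r=im[...,0],im[...,1],im[...,2]
    m=((b>100)&(b-r>60)).astype(np.uint8)
    lab=cv2.connectedComponentsWithStats(m)
    for i in range(1,lab[0]):
        if lab[2][i][4]>60: print(n,lab[3][i],lab[2][i], atz(n,lab[3][i],.081))
im=cv2.imread("pics/t3f.png"); 
# all tile pixels around
x0,y0=255,185
sub=im[y0:235,x0:283]
m=(sub.max(2)>110).astype(np.uint8)
l=cv2.connectedComponentsWithStats(m)
i=1+np.argmax(l[2][1:,4]); print(l[2][i],l[3][i]+[x0,y0],)
ys,xs=np.where(l[1]==i)
P=np.array([atz("top",(x+x0,y+y0),.081)[:2] for x,y in zip(xs,ys)],np.float32)
print("rect",cv2.minAreaRect(P),P.mean(0))
C=P-P.mean(0);w,v=np.linalg.eigh(C.T@C);print("axis deg",np.degrees(np.arctan2(v[1,1],v[0,1])))
```

```text
top [270.53773585 209.07075472] [263 201  16  17 212] [ 0.55566332 -0.02680662  0.081     ]
top [497.19402985 318.3880597 ] [497 289   2  54  67] [ 0.22611432 -0.69107504  0.081     ]
side [363.84939759  37.03012048] [344  34  40   7 166] [ 0.19559604 -2.16086353  0.081     ]
side [361.5         99.15853659] [354  96  16   7  82] [ 0.24480516 -0.99577411  0.081     ]
side [278.5 206.5] [272 204  14   6  84] [ 0.55676499 -0.02709238  0.081     ]
[  6   6  19  37 466] [270.07296137 208.44849785]
rect ((0.5558359026908875, -0.02652398683130741), (0.10439247637987137, 0.04029247537255287), 9.641057014465332) [ 0.55751586 -0.02547932]
axis deg -172.15778
```

Run:
```python
from h import *
print(pose()[0]['qpos'])
rows(np.array([.556,-.027,.17]),Rdown(-80.7),8)
```

```text
[-0.42104015 -0.03968109  0.64623887  2.17996327  0.02828734  0.9938666
 -0.42079521]
8 rows xyz [0.0271 0.0026 0.0097] turn [-0.    0.    5.57] at [ 0.3697 -0.1296  0.2473] open 0.0681
```

>>> {"op": "send_rows", "data": {
  "motion": [
    {"xyz": [0.027, 0.003, 0.005], "turn": [0, 0, 5.6], "hand": 0.42},
    {"xyz": [0.027, 0.003, 0.005], "turn": [0, 0, 5.6], "hand": 0.42},
    {"xyz": [0.027, 0.003, 0.01], "turn": [0, 0, 5.6], "hand": 0.42},
    {"xyz": [0.027, 0.003, 0.01], "turn": [0, 0, 5.6], "hand": 0.42},
    {"xyz": [0.027, 0.003, 0.01], "turn": [0, 0, 5.6], "hand": 0.42}
  ]
}}

```text
t: 9.07
position: [0.4791, -0.0485, 0.2066]
eef_rot: [-0.0, 0.975, 0.224, -0.001]
ft_force: [0.6, 0.3, 0.7]
opening: 0.049
```

>>> {"op": "send_rows", "data": {
  "motion": [
    {"xyz": [0.027, 0.002, 0.01], "turn": [0, 0, 5.6], "hand": 0.42},
    {"xyz": [0.027, 0.002, 0.01], "turn": [0, 0, 5.6], "hand": 0.42},
    {"xyz": [0.027, 0.002, 0.01], "turn": [0, 0, 5.6], "hand": 0.42},
    {"xyz": [0, 0, 0], "turn": [0, 0, 0], "hand": 0.42},
    {"xyz": [0, 0, 0], "turn": [0, 0, 0], "hand": 0.42}
  ]
}}

```text
t: 9.7
position: [0.5552, -0.0281, 0.1769]
eef_rot: [-0.0, 0.997, 0.079, -0.001]
ft_force: [-0.2, -0.9, 0.1]
opening: 0.0496
```

Run:
```python
from h import *
print(pose()[0]['qpos'],pose()[0]['t'])
rows(np.array([.556,-.027,.094]),Rdown(-80.7),1)
im=manip.capture("side");crop(im,200,130,340,260,5,"s4.png")
```

```text
[-0.50312519  0.39650115  0.61633824  1.92240062 -0.28597916  0.91199317
 -1.15765939] 9.7
1 rows xyz [ 0.0011 -0.0009  0.0829] turn [-0.01  0.1  -0.19] at [ 0.5552 -0.0281  0.1769] open 0.0496
```

View pics/s4.png

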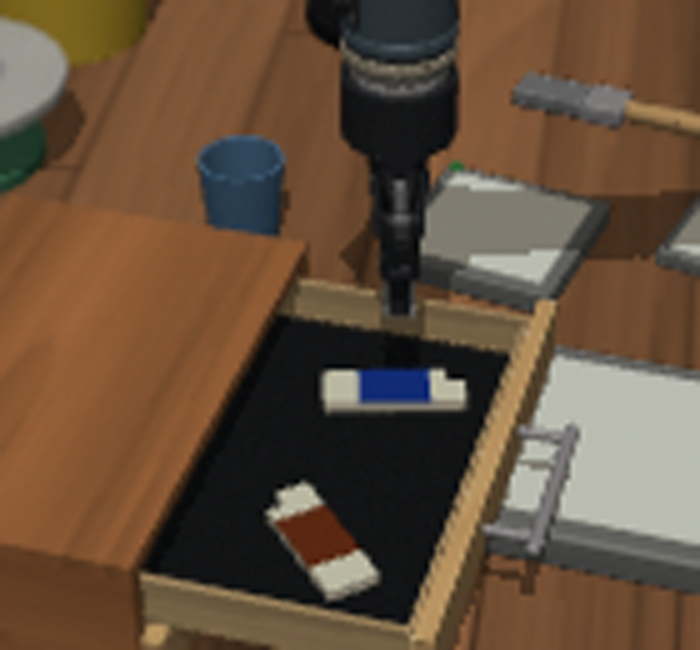

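The fingers are lined up over the blue band (side crop tips about (400,310), tile (395,388)). Descending.

>>> {"op": "send_rows", "data": {
  "motion": [
    {"xyz": [0.001, -0.001, 0.025], "turn": [0, 0, 0], "hand": 0.42},
    {"xyz": [0, 0, 0.025], "turn": [0, 0, 0], "hand": 0.42},
    {"xyz": [0, 0, 0.018], "turn": [0, 0, 0], "hand": 0.42},
    {"xyz": [0, 0, 0.01], "turn": [0, 0, 0], "hand": 0.42},
    {"xyz": [0, 0, 0.004], "turn": [0, 0, 0], "hand": 0.42}
  ]
}}

```text
t: 10.38
position: [0.5567, -0.0278, 0.0953]
eef_rot: [-0.0, 0.997, 0.078, -0.0]
ft_force: [0.9, 1.1, 0.4]
opening: 0.0495
```

Run:
```python
from h import *
rows(np.array([.556,-.027,.092]),Rdown(-80.7),1)
im=manip.capture("side");crop(im,230,170,330,260,7,"s5.png")
im=manip.capture("top");crop(im,220,150,320,250,5,"t5.png")
print(pose()[0]['ft_force'])
```

```text
1 rows xyz [-0.0005 -0.0009  0.0033] turn [-0.01  0.   -0.34] at [ 0.5567 -0.0278  0.0953] open 0.0495
[0.02105275 1.19381196 0.62164539]
```

View pics/s5.png

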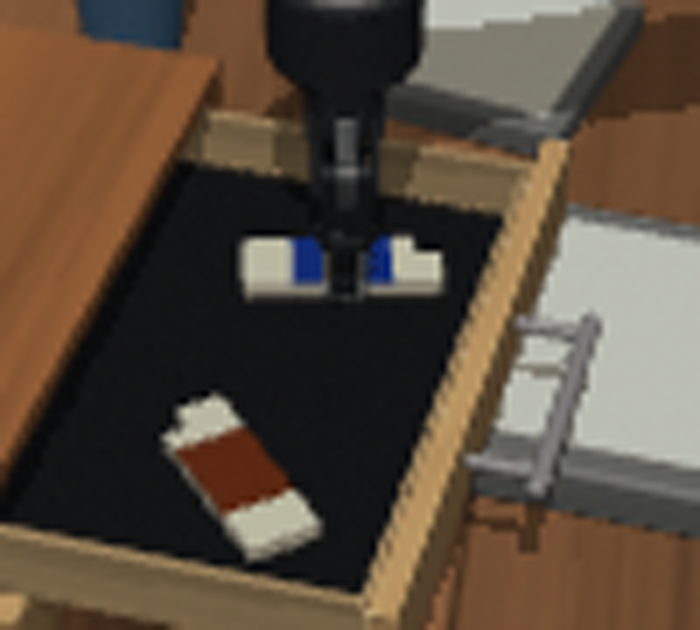

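Centred on the band. Lower a little, watching the force.

>>> {"op": "send_rows", "data": {
  "motion": [
    {"xyz": [0, -0.0005, 0.002], "turn": [0, 0, 0], "hand": 0.42},
    {"xyz": [0, 0, 0.002], "turn": [0, 0, 0], "hand": 0.42},
    {"xyz": [0, 0, 0], "turn": [0, 0, 0], "hand": 0.46},
    {"xyz": [0, 0, 0], "turn": [0, 0, 0], "hand": 0.46},
    {"xyz": [0, 0, 0], "turn": [0, 0, 0], "hand": 0.46}
  ]
}}

```text
t: 11.1
position: [0.5567, -0.0272, 0.0915]
eef_rot: [-0.0, 0.997, 0.078, 0.0]
ft_force: [0.1, 0.8, -0.4]
opening: 0.0464
```

>>> {"op": "send_rows", "data": {
  "motion": [
    {"xyz": [0, 0, 0], "turn": [0, 0, 0], "hand": 0.54},
    {"xyz": [0, 0, 0], "turn": [0, 0, 0], "hand": 0.6},
    {"xyz": [0, 0, 0], "turn": [0, 0, 0], "hand": 1},
    {"xyz": [0, 0, 0], "turn": [0, 0, 0], "hand": 1},
    {"xyz": [0, 0, 0], "turn": [0, 0, 0], "hand": 1}
  ],
  "squeeze": 60
}}

```text
t: 11.72
position: [0.557, -0.0273, 0.092]
eef_rot: [-0.0, 0.997, 0.078, 0.0]
ft_force: [-0.8, -0.1, 4.2]
opening: 0.0335
```

Gripped (opening 33.5 mm, with the same roughly 2 mm offset as on the bar). Lifting.

>>> {"op": "send_rows", "data": {
  "motion": [
    {"xyz": [0, 0, -0.005], "turn": [0, 0, 0], "hand": 1},
    {"xyz": [0, 0, -0.02], "turn": [0, 0, 0], "hand": 1},
    {"xyz": [0, 0, -0.035], "turn": [0, 0, 0], "hand": 1},
    {"xyz": [0, 0, -0.04], "turn": [0, 0, 0], "hand": 1},
    {"xyz": [0, 0, -0.04], "turn": [0, 0, 0], "hand": 1}
  ]
}}

```text
t: 12.35
position: [0.5561, -0.0272, 0.2323]
eef_rot: [0.0, 0.997, 0.078, -0.001]
ft_force: [0.7, 0.5, -0.6]
opening: 0.0337
```

Run:
```python
from h import *
s=pose()[0];print(s['qpos'],s['opening'],s['ft_force'])
im=manip.capture("side");crop(im,200,110,340,260,4,"s6.png")
```

```text
[-0.54260872  0.33148128  0.65380545  1.86516943 -0.23371015  1.0230576
 -1.20660341] 0.033694156004421855 [ 0.70213284  0.53049164 -0.60857344]
```

View pics/s6.png

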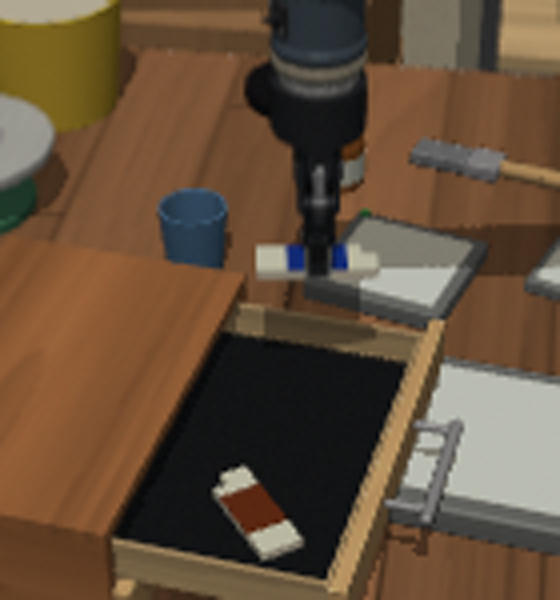

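The tile came up level and secure, and the brown tile is untouched. Next I'll refine the pad centre from its white panel.

Run:
```python
from h import *
for n,box in(("top",(335,190,405,260)),("side",(270,160,326,195))):
    im=cv2.imread(f"pics/{n}0.png"); x0,y0,x1,y1=box; sub=im[y0:y1,x0:x1]
    hsv=cv2.cvtColor(sub,cv2.COLOR_BGR2HSV)
    m=((hsv[...,1]<40)&(hsv[...,2]>165)).astype(np.uint8)
    l=cv2.connectedComponentsWithStats(m); i=1+np.argmax(l[2][1:,4])
    c,_=cv2.findContours((l[1]==i).astype(np.uint8),0,2)
    h=cv2.convexHull(max(c,key=len)).reshape(-1,2)+[x0,y0]
    P=np.array([atz(n,q,.022)[:2] for q in h],np.float32)
    print(n,l[2][i],l[3][i]+[x0,y0],atz(n,l[3][i]+[x0,y0],.022),cv2.minAreaRect(P))
```

```text
top [   9    9   50   51 1782] [368.29068462 224.42143659] [ 0.50967428 -0.32219263  0.022     ] ((0.5099112391471863, -0.32245126366615295), (0.1291222721338272, 0.12921643257141113), 73.6529541015625)
side [ 11   5  37  21 472] [298.83050847 174.89618644] [ 0.51145597 -0.32113421  0.022     ] ((0.5117180347442627, -0.32283464074134827), (0.11914230138063431, 0.11974815279245377), 73.37287902832031)
```

```bash
cat >> h.py <<'E'
def final(az,pc,h,off=(0,0,.0155)):
    a=np.radians(az); u=np.array([np.cos(a),np.sin(a),0]); k=np.array([0,0,1.])
    c,s=np.cos(np.pi/6),np.sin(np.pi/6)
    xt=c*u+s*k; zt=-s*u+c*k
    X=-xt;Z=-zt;Y=np.cross(Z,X); R=Rn.from_matrix(np.c_[X,Y,Z])
    return np.array([pc[0],pc[1],.022+h])-R.apply(off),R
E
python3 - <<'E'
from h import *
p,R=final(150,(.510,-.322),.16)
print(p,R.as_matrix().round(2)); rows(p,R,10)
E
```

```text
[ 0.5167117  -0.325875    0.19542339] [[ 0.75 -0.5  -0.43]
 [-0.43 -0.87  0.25]
 [-0.5  -0.   -0.87]]
10 rows xyz [0.001  0.0309 0.0032] turn [ 1.   -2.93  3.81] at [ 0.5593 -0.0279  0.2377] open 0.0335
```

>>> {"op": "send_rows", "data": {
  "motion": [
    {"xyz": [0.001, 0.031, 0.003], "turn": [1, -2.9, 3.8], "hand": 1},
    {"xyz": [0.001, 0.031, 0.003], "turn": [1, -2.9, 3.8], "hand": 1},
    {"xyz": [0.001, 0.031, 0.003], "turn": [1, -2.9, 3.8], "hand": 1},
    {"xyz": [0.001, 0.031, 0.003], "turn": [1, -2.9, 3.8], "hand": 1},
    {"xyz": [0.001, 0.031, 0.003], "turn": [1, -2.9, 3.8], "hand": 1}
  ]
}}

```text
t: 13.02
position: [0.5634, -0.1815, 0.2115]
eef_rot: [-0.034, 0.987, -0.088, -0.13]
ft_force: [0.4, 0.2, -0.5]
opening: 0.0337
```

Run:
```python
from h import *
print(pose()[0]['qpos'],pose()[2].as_matrix().round(2))
p,R=final(150,(.510,-.322),.16)
rows(p,R,6)
```

```text
[-0.22662246  0.58048781  0.71813388  1.6325697  -0.3481271   1.34863776
 -1.16607066] [[ 0.95 -0.18 -0.25]
 [-0.17 -0.98  0.09]
 [-0.26 -0.04 -0.96]]
6 rows xyz [0.001  0.0255 0.0016] turn [ 0.87 -2.37  3.15] at [ 0.5634 -0.1815  0.2115] open 0.0337
```

Tilting the right way (tool x, opposite the notch, points down). Continue.

>>> {"op": "send_rows", "data": {
  "motion": [
    {"xyz": [0.001, 0.03, 0.002], "turn": [1, -2.8, 3.8], "hand": 1},
    {"xyz": [0.001, 0.03, 0.002], "turn": [1, -2.8, 3.8], "hand": 1},
    {"xyz": [0.001, 0.03, 0.002], "turn": [1, -2.8, 3.8], "hand": 1},
    {"xyz": [0.001, 0.03, 0.002], "turn": [1, -2.8, 3.8], "hand": 1},
    {"xyz": [0.001, 0.03, 0.002], "turn": [1, -2.8, 3.8], "hand": 1}
  ]
}}

```text
t: 13.65
position: [0.5175, -0.323, 0.1955]
eef_rot: [-0.065, 0.934, -0.251, -0.248]
ft_force: [0.7, 0.1, -0.9]
opening: 0.0339
```

>>> {"op": "send_rows", "data": {
  "motion": [
    {"xyz": [0, 0, 0], "turn": [0, 0, 0], "hand": 1},
    {"xyz": [0, 0, 0], "turn": [0, 0, 0], "hand": 1},
    {"xyz": [0, 0, 0], "turn": [0, 0, 0], "hand": 1},
    {"xyz": [0, 0, 0], "turn": [0, 0, 0], "hand": 1},
    {"xyz": [0, 0, 0], "turn": [0, 0, 0], "hand": 1}
  ]
}}

```text
t: 14.28
position: [0.518, -0.3219, 0.1966]
eef_rot: [-0.065, 0.934, -0.249, -0.247]
ft_force: [-0.1, 0.0, -0.7]
opening: 0.0338
```

Run:
```python
from h import *
print(pose()[0]['qpos'],pose()[2].as_matrix().round(2))
p,R=final(150,(.510,-.322),.10)
rows(p,R,5)
im=manip.capture("side");crop(im,200,60,400,210,3.5,"s7.png")
im=manip.capture("top");crop(im,300,150,440,290,4,"t7.png")
```

```text
[ 0.0472915   0.78289928  0.77558     1.44106836 -0.38062992  1.63271981
 -1.21620001] [[ 0.75 -0.5  -0.43]
 [-0.43 -0.87  0.24]
 [-0.49  0.   -0.87]]
5 rows xyz [0.0062 0.0008 0.0105] turn [ 0.03 -0.08  0.02] at [ 0.518  -0.3219  0.1966] open 0.0338
```

View pics/s7.png

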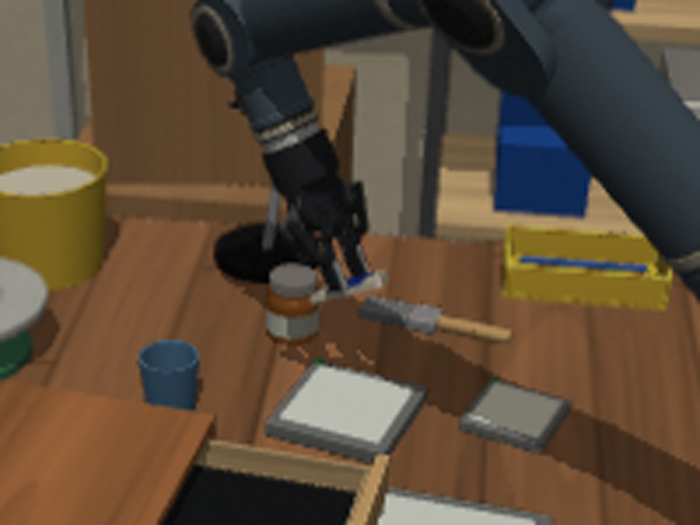

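View pics/t7.png

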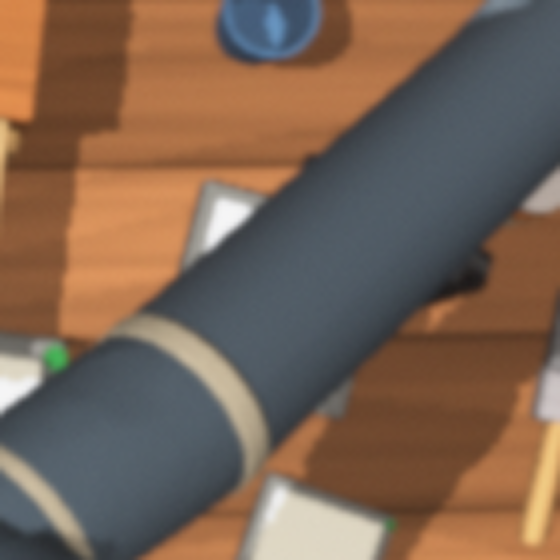

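The tile sits above the middle pad sloping up towards the robot, which is the notch end. Lower it to 10 cm; the jar is clear.

>>> {"op": "send_rows", "data": {
  "motion": [
    {"xyz": [0.0062, 0.001, 0.0105], "turn": [0, -0.1, 0], "hand": 1},
    {"xyz": [0.0062, 0.001, 0.0105], "turn": [0, -0.1, 0], "hand": 1},
    {"xyz": [0.0062, 0.001, 0.0105], "turn": [0, -0.1, 0], "hand": 1},
    {"xyz": [0.0062, 0.001, 0.0105], "turn": [0, -0.1, 0], "hand": 1},
    {"xyz": [0.0062, 0, 0.0105], "turn": [0, 0, 0], "hand": 1}
  ]
}}

```text
t: 15.0
position: [0.5162, -0.3265, 0.1343]
eef_rot: [-0.066, 0.933, -0.25, -0.251]
ft_force: [0.0, -0.1, -1.1]
opening: 0.0338
```

>>> {"op": "send_rows", "data": {
  "motion": [
    {"xyz": [0, 0, 0], "turn": [0, 0, 0], "hand": 1},
    {"xyz": [0, 0, 0], "turn": [0, 0, 0], "hand": 1},
    {"xyz": [0, 0, 0], "turn": [0, 0, 0], "hand": 1},
    {"xyz": [0, 0, 0], "turn": [0, 0, 0], "hand": 1},
    {"xyz": [0, 0, 0], "turn": [0, 0, 0], "hand": 1}
  ]
}}

```text
t: 15.62
position: [0.5164, -0.3265, 0.1357]
eef_rot: [-0.066, 0.933, -0.249, -0.25]
ft_force: [0.3, -0.2, -0.5]
opening: 0.0338
```

Run:
```python
from h import *
s,p,Rc=pose();print(s['qpos'],s['ft_force'])
pf,R=final(150,(.510,-.322),.10)
rows(pf,R,1)
C=p+Rc.apply([0,0,.0155]);print("tile c",C,"x axis",-Rc.as_matrix()[:,0],np.degrees(np.arcsin(-Rc.as_matrix()[2,0])))
ends=[C-Rc.as_matrix()[:,0]*.05*k for k in(1,-1)];print(proj("side",np.array(ends+[C])))
im=manip.capture("side");cv2.imwrite("pics/s8f.png",im[:,:,::-1]);crop(im,260,120,350,200,8,"s8.png")
```

```text
[ 0.06643166  0.84883425  0.74961167  1.47538702 -0.4118047   1.54832063
 -1.19724874] [ 0.29731424 -0.18430063 -0.45490737]
1 rows xyz [ 0.0001 -0.0007  0.0002] turn [ 0.15 -0.01  0.02] at [ 0.5164 -0.3265  0.1357] open 0.0338
tile c [ 0.5096722  -0.32262485  0.12226298] x axis [-0.75032181  0.43271546  0.49977446] 29.985079796679717
[[309.48076852 152.07243817]
 [291.32748127 155.75558683]
 [300.21274555 153.95044517]]
```

View pics/s8.png

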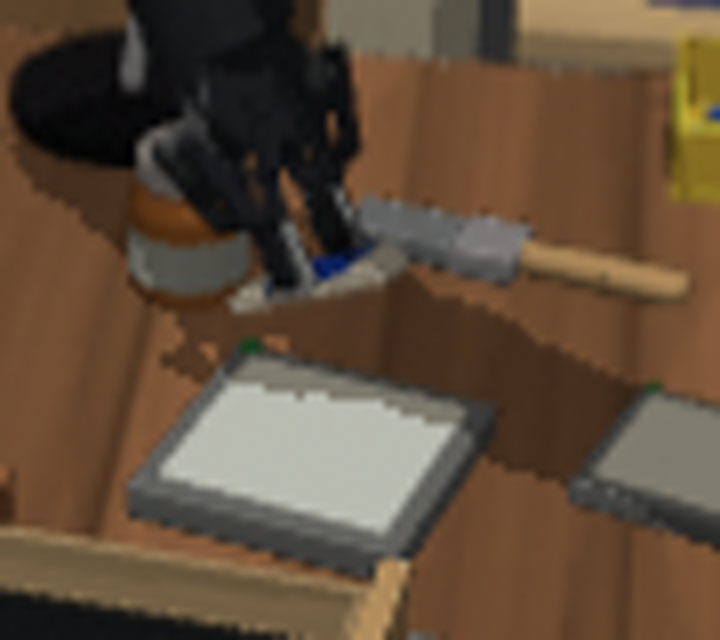

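View pics/s8f.png

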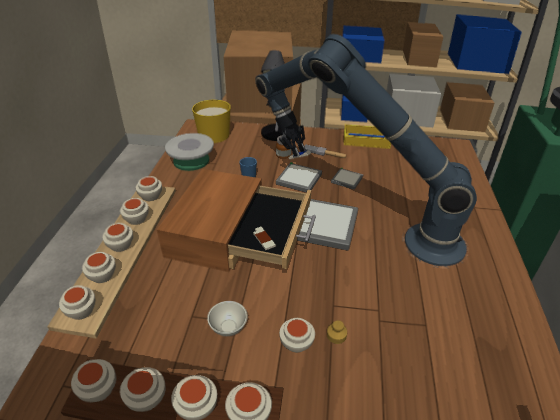

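The tile shows from (245,297) to (395,262) in the crop, against predicted end points of (251,286) and (396,256). The drawer is open with the brown tile in it, and the lower drawer is shut.

```bash
python3 -c "
from bench import manip
print(manip.hand_in())"
```

```text
the job is handed in; nothing more can be done
None
```

I pulled the upper drawer out to its stop and took out the blue-glazed tile. I handed in at about 16 s, with the gripper holding the tile over the middle-sized lit pad.

**Drawer:** it moved about 168 mm, then stopped as the pull force rose to about 11 N. It was probably a few millimetres open at the start.

**Tile pose:** from the arm's readings, the tile centre is at (0.510, -0.323, 0.122) m, within about 1 mm of my pad-centre estimate. That is 10 cm above the pad, sloping 30.0° with the glaze up and the notched end higher, towards the robot. The grip opening stayed steady at 33.8 mm.

**Final picture:** the side view put the tile's ends within about 1.5 pixels of where I predicted. The brown tile was still in the drawer, the lower drawer shut, and the other objects looked undisturbed.

**Less certain:**
- **Pad position:** my first two camera estimates of the pad centre differed by about 8 mm. Remeasured from the white panel, they agreed to about 2 mm, and I used that.
- **Notch:** I saw it only while the tile lay in the drawer. The final pictures don't show it: the tile is too small in the side view, and the arm hides it from the top camera.

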